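# Set the gib screw of the bench stone gauge

### The arm

A 6-joint arm with a two-finger parallel gripper is mounted at the origin on a cart in front of the work surface, level with it; the furniture and walls round the work are solid. World frame = base frame: x ahead of the robot, y to its left, z up, the work surface at z = 0. Lengths are in m, angles in rad, forces in N, time in s.
With the tool pointing down it reaches from about 0.375 to 0.9 m from the base axis. Payload 3.1 kg.
Tool frame: the origin (TCP) lies midway between the tips of the shut fingers; the grasp point (between the pads) lies 19 mm behind it; x points along the fingers, z is the direction in which the jaws open and shut, and the axes are right-handed (so a half turn about x gives the same grasp; the last joint's range is limited). The gripper opens to 85 mm and grips with 20 to 120 N. Pads are 22 mm wide; open, the fingers measure 114 mm over their backs; the gripper's body (76 mm by 85 mm) begins 54 mm behind the grasp point. The pads swing forward as they close: fully open they stand 13 mm farther back than shut.
Start: joints at [-1.371, 0.527, 1.433, -0, 1.181, -0.178], TCP at [0.231, -0.581, 0.231] pointing down, gripper open.
Joint ranges: [-3.08, 3.08], [-0.75, 2.2], [0.22, 2.44], [-1.43, 4.57], [0, 2.65], [-2.85, 2.85]. Speed limits (rad/s): [2.79, 2.79, 3.14, 3.14, 3.14, 3.14].

### API

Orientations are given as a unit quaternion [x, y, z, w].
In Python, from station import status, snapshot, camera_params, ticket gives the robot as it stands.
- The arm moves only by the tool arm_command, never from a script. Its argument "series" is a list that holds one entry, the list of rows, each a list of 4 numbers: the shift along the tool's x, y, z in mm, then the turn about the tool's x in rad. A call has 1 to 10 rows; each row shifts and turns the commanded pose from where the row before left it, along the tool's axes as they then stand; what a row does not reach is not made up. A row lasts 1/10 s, in which the tool goes at most 50 mm and 8.59 degrees, less where a joint would pass 70% of its speed; a pose out of reach is approached as far as the arm can. A call is refused whole if a number of a shift passes 50 or a number of a turn 0.15, either way. A call with a gripper value outside its range is refused whole. "jaw" is the opening in per cent of the stroke, from 0 (shut) to 100 (fully open), set as the call begins (left out, the last holds). The fingers move at their own pace and stop on an object; "force" is the grip in N (left out, the last holds). Time passes only in rows, so rows that do not move let the fingers close. It gives the time, the measured TCP pose, the force and the opening at its end, in the units of the state.
- status.sense(): the state, without advancing time (a new reading comes with each control period).
- snapshot(name): name is "scene" or "top" or "wrist"; returns the picture (384x512x3 uint8, red, green, blue); there is no depth.
- camera_params(name): a dict with "fovy" (degrees; the focal length in pixels is half the picture's height over the tangent of half this angle, whatever the lens; pixels are square), "cx", "cy" (the principal point, pixels), "k1" (the pictures are not rectified: a ray, as slopes to the right and down, at radius r is drawn at 1 + k1 r^2 times it, then the intrinsics apply), "extrinsics" (4x4, takes a point from camera to world coordinates); the wrist camera has in their place "mount" (4x4, takes a point from camera to tool coordinates, whose origin is the TCP and whose axes are the tool frame's). Camera axes: x right, y down, z forward; pixel columns grow to the right and rows downward; lengths in m; the calibration is good to about 2 mm. A picture is of the moment at which its call begins: read the wrist's pose just before it. camera_params takes no time and is no camera call.
- ticket.sign_off(): hands the job in, once; it reports no verdict.
The state is a dict: "t": time; "q": joint angles; "qd": joint speeds; "tau": joint torques, N m; "tcp_pos": TCP position; "tool_rot": TCP orientation; "force": force on the tool from outside, world axes, zero at the start; "ft_torque": the same for the moment, N m; "finger_gap": opening from 0.0 (shut) to 1.0 (fully open).
Only numpy, scipy, OpenCV 4.12 (cv2) and the standard library are available. Lean on these libraries where they do the work, as an engineer would, in place of code of your own. Each camera call takes 0.05 s, during which the arm holds its last target. There are 200 camera calls.

### The job

Set the gib screw of the bench stone gauge: turn its upright key clockwise until you feel the screw bottom, finger-tight and no more, then back it off a quarter of a turn from there, so that the sliding head gets its running clearance. Then check that the head runs: slide it gently along the way until its jaw is shut against the fixed jaw, and leave it there. Leave the things lying round the gauge where they are.

Things in the scene. Friction and masses are not known exactly. Their poses are not given: they have to be found in the camera images.
- gauge: Bench gauge fixed to the desk: grey base 98 x 264 mm, top 19 mm above the desk, with a steel way 38 mm wide along it (top 30 mm). Origin: middle of the underside. x runs across it (the gib screw is on the -x side, towards the robot), y along the way to the fixed jaw, z up. An end plate, top 31 mm above the desk, closes the way at y = -120 mm.
- head: Sliding aluminium head on the way: saddle 60 mm along y, 50 mm across, 31 to 45 mm above the desk, with an ear towards the robot that carries the gib screw. Slides only along the gauge's y: with under 3 N of drag when the gib screw is backed off, several times that while it is bottomed. Jaw at its +y end, finger rest at its -y end. Origin: under the saddle's middle. Axes as the gauge's.
- push_pad (a point): Middle of the flat outer (-y) face of the head's grooved finger rest, 42 mm above the desk; the face is 30 mm wide and 20 mm high (32 to 52 mm above the desk). Push here along the gauge's +y to close the jaws. Axes as the gauge's.
- jaw_moving (a point): Middle of the head's steel jaw face (30 x 18 mm, top 50 mm above the desk), which looks to the gauge's +y. At the start it is 27 to 67 mm short of the fixed jaw. Axes as the gauge's.
- fixed_jaw: Fixed jaw at the +y end of the gauge: block 40 x 28 mm, top 50 mm above the desk, with a steel jaw plate. Fixed to the gauge.
- jaw_fixed (a point): Middle of the fixed jaw's steel face, which looks to the gauge's -y; the jaws are shut when jaw_moving has come up to it. Axes as the gauge's.
- key_grip (a point): Middle of the flat steel key of the upright gib screw, 77 mm above the desk. The key is 30 mm wide (own x), 9 mm thick (own y), 26 mm high (64 to 90 mm above the desk), alike after half a turn; it turns without rising or sinking; pinch its flats from above. Under it: a knurled collar 19 mm across, top 61 mm. Axis vertical, 28 mm to -x of the gauge's middle line, at the head's middle.
- gib_screw: The gib screw, with the key; x along the key's width, z up; clockwise from above is in. It bottoms 0.8 to 2.5 rad further in than it starts: not to be seen, only felt. Running takes about 0.03 N m; at the bottom the torque climbs by 0.4 N m within some 0.2 rad of turning: 0.1 above running counts as bottomed, over 0.4 spoils it (stop 12 mm off the axis, inside the head's ear).
- foot_face (a point): Middle of the underside of the screw's sprung, lined foot, 10 mm across, hidden under the ear. It goes down 4 mm a turn with the screw, meets the strip 0.8 rad before the screw bottoms and then clamps the head by friction. Its height is a little different from start to start and is not measured well enough to set the screw by. z up.
- strip_face (a point): Middle of the upper face of the steel gib strip, 12 x 216 mm, let into the base under the ear, on which the foot bears; 21.5 mm above the desk. z up.
- tweezers: Steel stone tweezers, 162 mm long, 10 mm high, lying loose between the gauge and the robot; leave alone. Origin: middle of the underside.
- loupe: Folding loupe, 27 x 44 x 14 mm, lying loose behind the gauge; leave alone. Origin: middle of the underside.
- stone_jar_1: Small glass jar of stones with a black cap, 39 mm across and 43 mm high, standing loose behind the gauge; leave alone. Origin: middle of the underside.
- caliper: Steel caliper, 206 mm long and 64 mm across, lying loose to the right; leave alone. Origin: middle of the underside.

How it is judged:
On the way, in this order (a step that is already met when the one before it is completed fails the run):
1. the gib screw is turned in until it bottoms on the stop inside the head (contact force between gib_screw and head above 8 N), for 0.1 s.
2. the gib screw is backed off a quarter of a turn (z of foot_face in the frame of strip_face between 9e-05 and 0.00089 m), for 0.2 s.
3. the head is slid along until its jaw is shut against the fixed jaw (y of jaw_moving in the frame of jaw_fixed above -0.0015 m), for 0.1 s.
At the end, for the whole second after the job is handed in: The gib screw stands a quarter of a turn out from where it bottoms (54 to 126 degrees; the foot is then 0.09 to 0.89 mm clear of the strip), and the head stands still with its jaw shut against the fixed jaw (within 1.5 mm) (all of step 2 and y of jaw_moving in the frame of jaw_fixed above -0.0015 m and linear speed of head below 0.005 m/s and angular speed of gib_screw below 0.05 rad/s); the robot touches nothing.
It fails at once if the gib screw is tightened more than finger-tight: over 35 N on the stop in the head (0.4 N m above running) (contact force between gib_screw and head above 35 N).
It fails at once if the jaws are shut hard (over 25 N) (contact force between head and fixed_jaw above 25 N).
It fails at once if the tweezers, loupe, jar or caliper lying around are disturbed (moved over 20 mm) (distance of any of tweezers, loupe, stone_jar_1, caliper from where it was at the start of the episode above 0.02 m).
It also fails if it takes over 72 s, if anything falls off the work surface, if the arm or the gripper's body presses on something with over 40 N, if the wrist force passes 120 N, or if a joint passes its speed limit or range.

## Working session

There is one attempt and no reset: what is moved stays moved. The work goes in short steps, Python scripts to look and compute and a tool call to move; the robot and the scene stay as the last step left them, time stands still between calls to the robot, and variables do not carry over. Pictures are saved under pics/ and viewed, about 8 in all and at most 12, crops included, and the job is handed in when it is done.

Besides the shell and the picture viewer there is one more tool, called as name(argument=value, ...), one argument or row to a line, values as JSON. arm_command: Moves the arm, as the interface text tells. Its arguments: {"type":"object","properties":{"series":{"type":"array"},"jaw":{"type":"number"},"force":{"type":"number"}},"required":["series"]}

```bash
mkdir -p pics; cat > h.py <<'E'
import numpy as np, cv2
from station import status, snapshot, camera_params, ticket
from scipy.spatial.transform import Rotation as R
def save(n,f):
    im=snapshot(n); cv2.imwrite('pics/'+f,im[:,:,::-1]); return im
def K(p):
    f=192/np.tan(np.radians(p['fovy'])/2); return f
def ray(p,u,v):
    f=K(p); d=np.array([(u-p['cx'])/f,(v-p['cy'])/f]); s=d.copy()
    for _ in range(30): s=d/(1+p['k1']*(s@s))
    return np.array([s[0],s[1],1.])
def ext(n,s=None):
    p=camera_params(n)
    if 'extrinsics' in p: return p,np.array(p['extrinsics'])
    s=s or status.sense(); T=np.eye(4); T[:3,:3]=R.from_quat(s['tool_rot']).as_matrix(); T[:3,3]=s['tcp_pos']
    return p,T@np.array(p['mount'])
def at(n,u,v,z,s=None):
    p,E=ext(n,s); d=E[:3,:3]@ray(p,u,v); o=E[:3,3]; return o+d*(z-o[2])/d[2]
E
python3 - <<'E'
from h import *
print(status.sense())
for n in('top','scene','wrist'): print(n,camera_params(n))
a=save('top','top0.png')
b=save('scene','scene0.png')
E
```

```text
{'t': 0.0, 'q': array([-1.37051748e+00,  5.28481997e-01,  1.43390102e+00,  6.38045498e-06,
        1.18137803e+00, -1.78485508e-01]), 'qd': array([-9.90919175e-05, -1.95434279e-03,  1.01112102e-03, -1.27471254e-03,
       -8.18172651e-04, -1.64631667e-04]), 'tau': array([ 5.34451756e-04, -4.42353487e+01, -1.78022182e+01, -6.75442652e-05,
        8.35040380e-03,  1.17268648e-07]), 'tcp_pos': array([ 0.23100196, -0.57998002,  0.23032429]), 'tool_rot': array([ 0.39747241,  0.58573213, -0.39639711,  0.5846391 ]), 'force': array([-0.07489861,  0.16361522, -0.31761463]), 'ft_torque': array([ 0.01957464, -0.00290631,  0.01160709]), 'finger_gap': 1.0000820957572032}
top {'fovy': 56.09292131663095, 'cx': 251.22696287511786, 'cy': 193.4205983525095, 'k1': -0.0276676058168828, 'extrinsics': array([[ 0.02468618, -0.99542955,  0.09225293,  0.4963755 ],
       [-0.99965702, -0.02377284,  0.01098646, -0.19841825],
       [-0.00874313, -0.0924925 , -0.99567499,  0.93489729],
       [ 0.        ,  0.        ,  0.        ,  1.        ]])}
scene {'fovy': 44.5814767611181, 'cx': 257.7452452669029, 'cy': 187.52998297320818, 'k1': -0.05667626749995521, 'extrinsics': array([[ 0.68743047, -0.4328109 ,  0.58319299, -0.15692431],
       [-0.72623915, -0.41409746,  0.54872579, -0.88440683],
       [ 0.00400423, -0.80074841, -0.59898743,  0.79903916],
       [ 0.        ,  0.        ,  0.        ,  1.        ]])}
wrist {'fovy': 68.98068140098003, 'cx': 255.1570224026602, 'cy': 195.691440238154, 'k1': 0.0017904425190573862, 'mount': array([[ 9.44101525e-04, -2.67473452e-01,  9.63564768e-01,
        -1.42863033e-01],
       [ 7.97300837e-04, -9.63564689e-01, -2.67474211e-01,
         6.75940378e-02],
       [ 9.99999236e-01,  1.02077381e-03, -6.96446086e-04,
        -3.11003223e-04],
       [ 0.00000000e+00,  0.00000000e+00,  0.00000000e+00,
         1.00000000e+00]])}
```

View pics/top0.png

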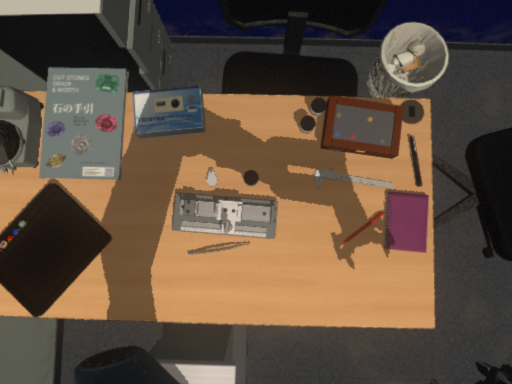

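View pics/scene0.png

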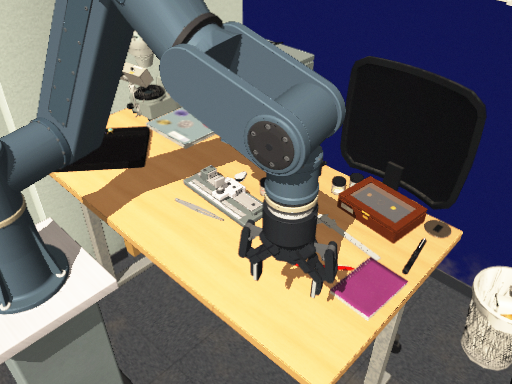

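The top view shows the gauge from (174,193) to (277,238), the head near (228,215), the tweezers at (218,247), the jar at (251,178), the loupe at (211,176) and the caliper at (350,180). The scene view shows the arm clear to the right. I'll enlarge the gauge next.

```bash
python3 - <<'E'
from h import *
a=cv2.imread('pics/top0.png')
cv2.imwrite('pics/c1.png',cv2.resize(a[185:260,165:290],None,fx=6,fy=6,interpolation=cv2.INTER_CUBIC))
for u,v,z in[(175,193,.019),(278,197,.019),(276,238,.019),(173,232,.019),(228,227,.09),(251,178,.043),(218,247,0)]: print(u,v,at('top',u,v,z).round(4))
E
```

```text
175 193 [0.5777 0.0069 0.019 ]
278 197 [ 0.5737 -0.2568  0.019 ]
276 238 [ 0.4698 -0.2536  0.019 ]
173 232 [0.4783 0.0076 0.019 ]
228 227 [ 0.4946 -0.1368  0.09  ]
251 178 [ 0.6176 -0.1871  0.043 ]
218 247 [ 0.4425 -0.106   0.    ]
```

View pics/c1.png

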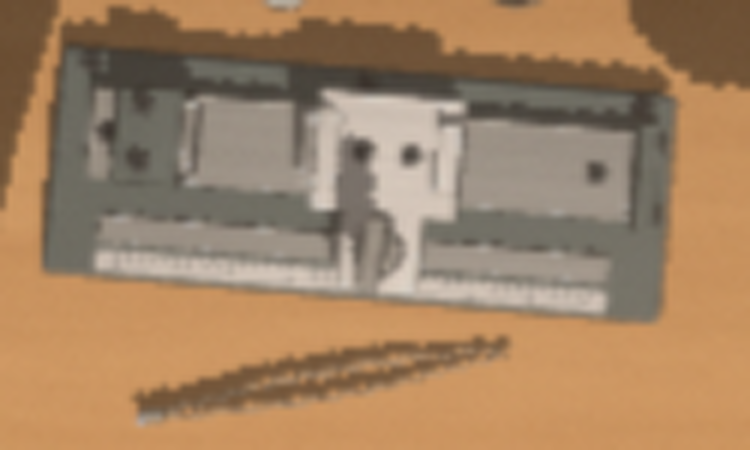

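The crop shows the gauge corners at (65,48), (675,98), (658,320) and (43,270). The key is at about (372,252), nearly square to the way. The jaw gap runs from x=190 to x=315, with the fixed jaw at world +y.

```bash
python3 - <<'E'
from h import *
g=lambda x,y,z:at('top',165+(x+.5)/6-.5,185+(y+.5)/6-.5,z)
c=[g(65,48,.019),g(675,98,.019),g(658,320,.019),g(43,270,.019)]
print(np.round(c,4)); m=np.mean(c,0); print(m)
for a,b in((1,0),(2,3)):
    d=c[a]-c[b]; print(np.linalg.norm(d),np.degrees(np.arctan2(d[0],-d[1])))
print('key',g(372,252,.08)); 
print('jaws',g(190,140,.05),g(315,150,.05))
M=R.from_quat(status.sense()['tool_rot']).as_matrix(); print(M.round(3))
k=g(372,252,.08); print('tool delta to key +TCP z .16',M.T@(np.array([k[0],k[1],.16])-status.sense()['tcp_pos'])*1000)
E
```

```text
[[ 0.5788  0.0058  0.019 ]
 [ 0.5636 -0.2546  0.019 ]
 [ 0.4699 -0.2492  0.019 ]
 [ 0.4843  0.0111  0.019 ]]
[ 0.52414304 -0.12172332  0.019     ]
0.2608760732818956 -3.3202072059340666
0.26063575652626825 -3.1642707334526663
key [ 0.49546705 -0.13267403  0.08      ]
jaws [ 0.53930353 -0.0542288   0.05      ] [ 0.53646396 -0.10571535  0.05      ]
[[-0.     0.929  0.37 ]
 [ 0.002  0.37  -0.929]
 [-1.     0.    -0.002]]
tool delta to key +TCP z .16 [  71.16221422  411.14653999 -317.69488041]
```

arm_command(
  series=[
    [[0,34,-26,0],[0,34,-26,0],[0,34,-26,0],[0,34,-26,0],[0,34,-26,0],[0,34,-26,0],[0,34,-26,0],[0,34,-26,0],[0,34,-26,0],[0,34,-26,0]],
  ],
)

```text
t: 1.1
tcp_pos: [0.4513, -0.2116, 0.2311]
tool_rot: [0.397, 0.585, -0.397, 0.585]
force: [1.1, -0.7, 0.1]
finger_gap: 1.002
```

arm_command(
  series=[
    [[0,24,-19,0],[0,24,-19,0],[0,23,-19,0],[0,0,0,-0.149],[0,0,0,-0.149],[0,0,0,-0.149],[0,0,0,-0.149],[0,0,0,-0.149],[0,0,0,-0.149],[0,0,0,-0.149]],
  ],
  jaw=50,
)

```text
t: 2.1
tcp_pos: [0.4955, -0.134, 0.2309]
tool_rot: [0.051, 0.706, -0.05, 0.705]
force: [-0.1, 1.1, 0.4]
finger_gap: 0.504
```

arm_command(
  series=[
    [[0,0,0,-0.149],[0,0,0,-0.149],[0,0,0,-0.149],[0,0,0,-0.149],[0,0,0,-0.149],[0,0,0,-0.149],[0,0,0,-0.149],[0,0,0,-0.149],[20,0,0,-0.149],[20,0,0,-0.149]],
  ],
)

```text
t: 3.1
tcp_pos: [0.4961, -0.1343, 0.1912]
tool_rot: [-0.442, 0.552, 0.441, 0.553]
force: [-0.4, -1.2, -0.6]
finger_gap: 0.502
```

```bash
python3 - <<'E'
from h import *
s=status.sense(); print(s['t'],s['q'].round(3),s['tcp_pos'],R.from_quat(s['tool_rot']).as_matrix().round(3),s['force'],s['ft_torque'],s['finger_gap'])
a=save('wrist','w1.png'); cv2.imwrite('pics/w1b.png',cv2.resize(a[:,:,::-1],(800,600),interpolation=cv2.INTER_CUBIC))
E
```

```text
3.1 [-0.482  0.435  1.752 -0.     0.953 -1.829] [ 0.49606565 -0.13425822  0.19117356] [[ 0.001 -0.975  0.222]
 [-0.001  0.222  0.975]
 [-1.    -0.001 -0.   ]] [-0.39243934 -1.19593549 -0.60374686] [0.00837919 0.03148446 0.02153799] 0.5016568798952957
```

View pics/w1b.png

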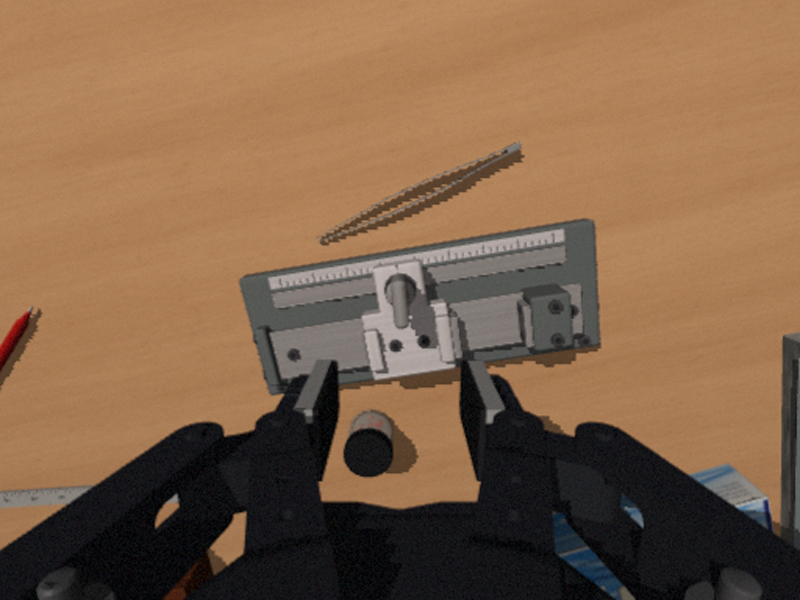

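The wrist view shows the key near (402,300) of the enlarged picture, with the collar at (400,288). The fingers straddle the key's line. I'll crop the key to get its angle.

```bash
python3 - <<'E'
from h import *
a=cv2.imread('pics/w1.png'); cv2.imwrite('pics/c2.png',cv2.resize(a[155:230,220:310],None,fx=8,fy=8,interpolation=cv2.INTER_CUBIC))
p,E=ext('wrist'); print(E.round(3))
E
```

```text
[[ 0.217  0.942  0.257  0.428]
 [ 0.976 -0.211 -0.055 -0.119]
 [ 0.003  0.263 -0.965  0.331]
 [ 0.     0.     0.     1.   ]]
```

View pics/c2.png

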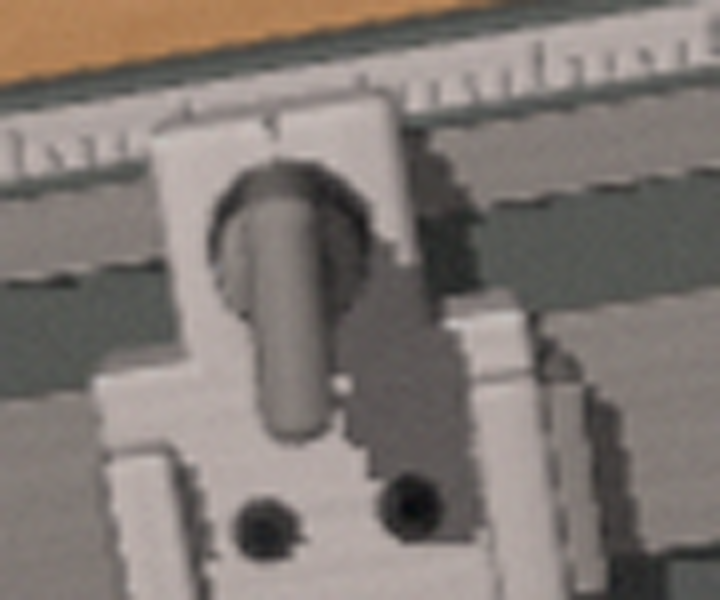

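```bash
python3 - <<'E'
from h import *
g=lambda x,y,z:at('wrist',220+(x+.5)/8-.5,155+(y+.5)/8-.5,z).round(4)
print('collar',g(290,237,.06)); print('far end',g(297,438,.09)); print('near', g(284,195,.09),g(284,195,.064))
a=g(258,400,.09);b=g(250,240,.09);c=g(328,390,.09);d=g(320,230,.09); print(a,b,c,d)
for p,q in((a,b),(c,d)): print(np.degrees(np.arctan2(*(p-q)[1::-1])))
print('holes',g(267,530,.045),g(411,508,.045))
print(at('wrist',265*.64,392*.64,.019))
E
```

```text
collar [ 0.4886 -0.1307  0.06  ]
far end [ 0.5048 -0.1337  0.09  ]
near [ 0.4771 -0.129   0.09  ] [ 0.4824 -0.1301  0.064 ]
[ 0.4995 -0.137   0.09  ] [ 0.4812 -0.1338  0.09  ] [ 0.5   -0.129  0.09 ] [ 0.4818 -0.126   0.09  ]
-9.918650626060872
-9.36019080191334
holes [ 0.5311 -0.1433  0.045 ] [ 0.5323 -0.1235  0.045 ]
[ 0.55637226 -0.25345125  0.019     ]
```

The crop gives the key an azimuth of about -9.6° and its axis near (0.490,-0.131). The top camera differs by about 6 mm in x, so I'm going lower for a closer look.

arm_command(
  series=[
    [[20,5,1,-0.056],[20,0,0,0],[20,0,0,0],[10,0,0,0],[0,0,0,0],[0,0,0,0]],
  ],
)

```text
t: 3.75
tcp_pos: [0.4915, -0.1322, 0.1217]
tool_rot: [-0.455, 0.542, 0.454, 0.542]
force: [-0.6, -0.4, -0.1]
finger_gap: 0.503
```

```bash
python3 - <<'E'
from h import *
s=status.sense(); print(s['t'],s['tcp_pos'],s['tool_rot'],s['force'],s['ft_torque'])
a=save('wrist','w2.png'); cv2.imwrite('pics/c3.png',cv2.resize(a[170:320,160:360,::-1],None,fx=4,fy=4,interpolation=cv2.INTER_CUBIC))
E
```

```text
3.75 [ 0.49150145 -0.13221612  0.12169972] [-0.45465893  0.5416133   0.45436057  0.54175342] [-0.55376633 -0.35904181 -0.09475922] [ 0.06697745 -0.00152653 -0.03346243]
```

View pics/c3.png

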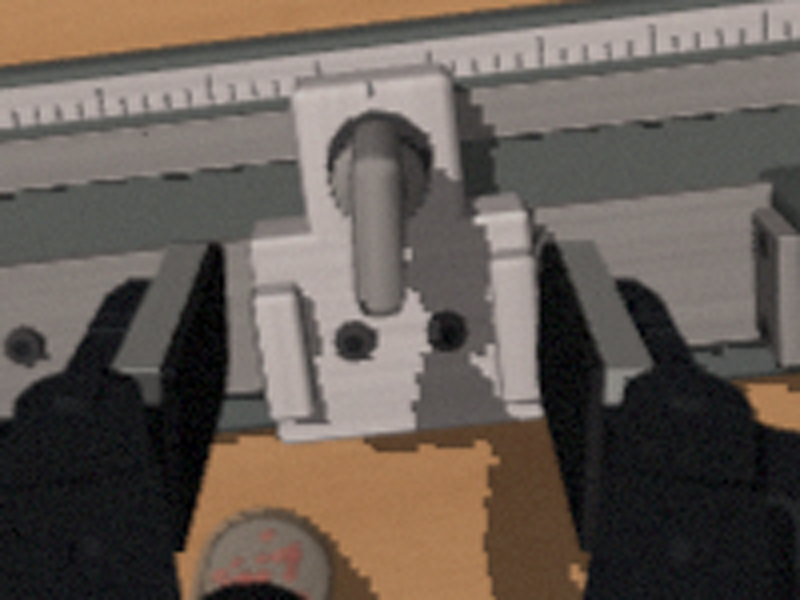

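The closer view shows the key's far top end at (381,312), its edges at x≈354 and 404, the near end's lower edge at y≈122, and the collar centre at about (380,165).

```bash
python3 - <<'E'
from h import *
g=lambda x,y,z:at('wrist',160+(x+.5)/4-.5,170+(y+.5)/4-.5,z).round(4)
print('far',g(381,312,.09),'near90',g(378,150,.09),'near64',g(377,122,.064),'collar',g(380,163,.061))
a,b,c,d=g(354,290,.09),g(353,190,.09),g(404,290,.09),g(403,190,.09);print(a,b,c,d,np.linalg.norm(a-c))
s=status.sense();M=R.from_quat(s['tool_rot']).as_matrix()
f=lambda P:(M.T@(P-s['tcp_pos'])*1000).round(1)
for P in(a,b,c,d,g(381,312,.09),g(380,163,.061)):print(f(P))
print('tool',M.round(3)); p,E=ext('wrist'); print(E[:3,3])
E
```

```text
far [ 0.5089 -0.1352  0.09  ] near90 [ 0.4801 -0.1306  0.09  ] near64 [ 0.4829 -0.1314  0.064 ] collar [ 0.492  -0.1324  0.061 ]
[ 0.504 -0.139  0.09 ] [ 0.4862 -0.1359  0.09  ] [ 0.5055 -0.1306  0.09  ] [ 0.4877 -0.1277  0.09  ] 0.008532877591996745
[ 32.1 -13.2  -4.4]
[32.1  4.9 -4.5]
[ 32.1 -13.2   4.1]
[32.1  4.8  3.9]
[ 32.1 -17.4   0.2]
[61.1 -0.2 -0. ]
tool [[ 0.001 -0.985  0.173]
 [-0.001  0.173  0.985]
 [-1.    -0.001 -0.   ]]
[ 0.42417642 -0.12028522  0.26483292]
```

arm_command(
  series=[
    [[15,-2.5,0,0],[15,0,0,0],[15,0,0,0],[12,0,0,0],[0,0,0,0],[0,0,0,0]],
  ],
  jaw=35,
)

```text
t: 4.4
tcp_pos: [0.4939, -0.1326, 0.0647]
tool_rot: [-0.455, 0.541, 0.455, 0.542]
force: [0.4, 0.1, 1.4]
finger_gap: 0.352
```

```bash
python3 - <<'E'
from h import *
s=status.sense(); print(s['t'],s['tcp_pos'],s['tool_rot'],s['force'],s['ft_torque'],s['finger_gap'])
a=save('wrist','w3.png'); cv2.imwrite('pics/c4.png',cv2.resize(a[190:340,160:360,::-1],None,fx=4,fy=4,interpolation=cv2.INTER_CUBIC))
E
```

```text
4.4 [ 0.49392193 -0.13261445  0.06469169] [-0.45488318  0.5414509   0.45450043  0.54161016] [0.39853816 0.0946268  1.35580191] [ 0.02429861 -0.02798796 -0.0236864 ] 0.3515124572455274
```

View pics/c4.png

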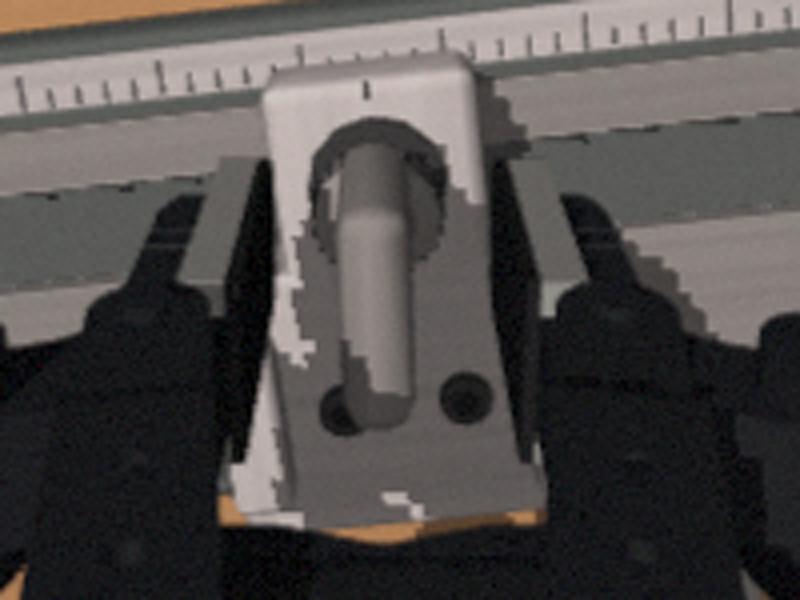

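The key now lies between the pads, with its top face's near edge at y≈212, far edge at y≈428 and x from 341 to 410.

```bash
python3 - <<'E'
from h import *
s=status.sense();M=R.from_quat(s['tool_rot']).as_matrix()
g=lambda x,y,z:(M.T@(at('wrist',160+(x+.5)/4-.5,190+(y+.5)/4-.5,z)-s['tcp_pos'])*1000).round(1)
print('far',g(379,428,.09),'near90',g(374,212,.09),'near64',g(375,148,.064),'collar',g(378,186,.061))
print(g(343,360,.09),g(341,240,.09),g(412,360,.09),g(408,240,.09))
E
```

```text
far [-25.1 -15.4  -0.1] near90 [-25.1  13.2  -0.7] near64 [ 0.9 10.6 -0.7] collar [ 3.9  3.6 -0.3]
[-25.1  -6.   -4.4] [-25.1   9.7  -4.5] [-25.1  -6.    3.9] [-25.1   9.7   3.3]
```

arm_command(
  series=[
    [[0,-0.5,-0.3,0],[0,0,0,0],[0,0,0,0],[0,0,0,0],[0,0,0,0],[0,0,0,0],[0,0,0,0],[0,0,0,0]],
  ],
  jaw=0,
  force=40,
)

```text
t: 5.25
tcp_pos: [0.4946, -0.1332, 0.0649]
tool_rot: [-0.455, 0.541, 0.454, 0.542]
force: [-1.7, -0.3, 6.0]
finger_gap: 0.096
```

```bash
cat > st.py <<'E'
from h import *
s=status.sense();M=R.from_quat(s['tool_rot']).as_matrix()
print('t',s['t'],'tcp',(s['tcp_pos']*1000).round(2),'az',round(float(np.arctan2(M[1,1],M[0,1])),4),'F',s['force'].round(2),'T',s['ft_torque'].round(3),'q6',s['q'][5].round(4),'tau6',s['tau'][5].round(4),'gap',round(s['finger_gap'],3))
E
python3 st.py
```

```text
t 5.25 tcp [ 494.57 -133.23   64.93] az 2.9679 F [-1.73 -0.28  6.02] T [-0.11   0.046  0.067] q6 -1.8784 tau6 0.0252 gap 0.096
```

arm_command(
  series=[
    [[0,0,0,0.07],[0,0,0,0.07],[0,0,0,0.07],[0,0,0,0.07],[0,0,0,0.07]],
  ],
)

```text
t: 5.75
tcp_pos: [0.4947, -0.1328, 0.0649]
tool_rot: [-0.353, 0.612, 0.352, 0.613]
force: [0.1, 1.3, 5.5]
finger_gap: 0.099
```

```bash
python3 st.py
```

```text
t 5.75 tcp [ 494.75 -132.76   64.93] az 2.6145 F [0.15 1.25 5.46] T [ 0.238 -0.1   -0.023] q6 -1.5255 tau6 -0.4214 gap 0.099
```

arm_command(
  series=[
    [[0,0,0,0.07],[0,0,0,0.07],[0,0,0,0.07],[0,0,0,0.07],[0,0,0,0.07]],
  ],
)

```text
t: 6.25
tcp_pos: [0.4951, -0.1324, 0.065]
tool_rot: [-0.24, 0.664, 0.24, 0.666]
force: [1.7, 2.8, 6.5]
finger_gap: 0.094
```

```bash
python3 st.py
```

```text
t 6.25 tcp [ 495.09 -132.43   65.02] az 2.2641 F [1.71 2.82 6.55] T [ 0.555 -0.29   0.052] q6 -1.1756 tau6 -0.4168 gap 0.094
```

arm_command(
  series=[
    [[0,0,0,0.03],[0,0,0,0.03],[0,0,0,0.03],[0,0,0,0],[0,0,0,0]],
  ],
)

```text
t: 6.75
tcp_pos: [0.4952, -0.1324, 0.065]
tool_rot: [-0.211, 0.674, 0.211, 0.676]
force: [0.9, 3.7, 5.9]
finger_gap: 0.096
```

```bash
python3 st.py
```

```text
t 6.75 tcp [ 495.19 -132.37   65.05] az 2.1767 F [0.88 3.72 5.94] T [ 0.617 -0.296  0.022] q6 -1.0883 tau6 -0.0192 gap 0.096
```

arm_command(
  series=[
    [[0,0,0,0.03],[0,0,0,0.03],[0,0,0,0.03],[0,0,0,0],[0,0,0,0]],
  ],
)

```text
t: 7.25
tcp_pos: [0.4953, -0.1323, 0.0651]
tool_rot: [-0.18, 0.683, 0.18, 0.685]
force: [1.7, 3.4, 6.0]
finger_gap: 0.096
```

```bash
python3 st.py
```

```text
t 7.25 tcp [ 495.3  -132.3    65.06] az 2.0865 F [1.73 3.42 5.97] T [ 0.657 -0.363 -0.019] q6 -0.9982 tau6 -0.0183 gap 0.096
```

arm_command(
  series=[
    [[0,0.3,0.4,0.035],[0,0,0,0.035],[0,0,0,0.03],[0,0,0,0],[0,0,0,0]],
  ],
)

```text
t: 7.75
tcp_pos: [0.4955, -0.1322, 0.0651]
tool_rot: [-0.146, 0.691, 0.146, 0.693]
force: [1.4, 2.3, 6.1]
finger_gap: 0.096
```

```bash
python3 st.py
```

```text
t 7.75 tcp [ 495.49 -132.15   65.09] az 1.9868 F [1.4  2.31 6.09] T [ 0.451 -0.253 -0.008] q6 -0.8973 tau6 -0.0196 gap 0.096
```

arm_command(
  series=[
    [[0,0.2,0.4,0.035],[0,0,0,0.035],[0,0,0,0.03],[0,0,0,0],[0,0,0,0]],
  ],
)

```text
t: 8.25
tcp_pos: [0.4957, -0.132, 0.0651]
tool_rot: [-0.112, 0.697, 0.111, 0.699]
force: [0.8, 1.0, 6.5]
finger_gap: 0.093
```

```bash
python3 st.py
```

```text
t 8.25 tcp [ 495.7  -132.03   65.11] az 1.8871 F [0.8  0.98 6.47] T [ 0.255 -0.231 -0.053] q6 -0.7964 tau6 -0.0207 gap 0.093
```

arm_command(
  series=[
    [[0,0,0.2,0.035],[0,0,0,0.035],[0,0,0,0.03],[0,0,0,0],[0,0,0,0]],
  ],
)

```text
t: 8.75
tcp_pos: [0.4959, -0.132, 0.0651]
tool_rot: [-0.077, 0.702, 0.076, 0.704]
force: [0.6, 1.9, 6.7]
finger_gap: 0.097
```

```bash
python3 st.py
```

```text
t 8.75 tcp [ 495.88 -132.02   65.14] az 1.787 F [0.64 1.93 6.72] T [ 0.27  -0.165  0.013] q6 -0.696 tau6 -0.0205 gap 0.097
```

arm_command(
  series=[
    [[0,0.2,0,0.035],[0,0,0,0.035],[0,0,0,0.03],[0,0,0,0],[0,0,0,0]],
  ],
)

```text
t: 9.25
tcp_pos: [0.496, -0.1319, 0.0652]
tool_rot: [-0.041, 0.705, 0.041, 0.707]
force: [1.4, 1.2, 6.0]
finger_gap: 0.099
```

```bash
python3 st.py
```

```text
t 9.25 tcp [ 495.99 -131.94   65.16] az 1.6871 F [1.4  1.24 5.96] T [ 0.199 -0.176 -0.008] q6 -0.5958 tau6 -0.02 gap 0.099
```

arm_command(
  series=[
    [[0,0,0,0.035],[0,0,0,0.035],[0,0,0,0.03],[0,0,0,0],[0,0,0,0]],
  ],
)

```text
t: 9.75
tcp_pos: [0.4962, -0.132, 0.0652]
tool_rot: [-0.006, 0.706, 0.005, 0.708]
force: [1.1, 1.3, 6.1]
finger_gap: 0.097
```

```bash
python3 st.py
```

```text
t 9.75 tcp [ 496.19 -131.97   65.19] az 1.587 F [1.06 1.29 6.1 ] T [ 0.256 -0.241 -0.05 ] q6 -0.4958 tau6 -0.0192 gap 0.097
```

arm_command(
  series=[
    [[0,0,0,0.035],[0,0,0,0.035],[0,0,0,0.03],[0,0,0,0],[0,0,0,0]],
  ],
)

```text
t: 10.25
tcp_pos: [0.4963, -0.132, 0.0652]
tool_rot: [0.029, 0.705, -0.03, 0.708]
force: [1.4, 1.1, 6.4]
finger_gap: 0.1
```

```bash
python3 st.py
```

```text
t 10.25 tcp [ 496.33 -131.97   65.21] az 1.4869 F [1.35 1.09 6.37] T [ 0.25  -0.279 -0.032] q6 -0.3958 tau6 -0.0185 gap 0.1
```

arm_command(
  series=[
    [[0,0,0,0.035],[0,0,0,0.035],[0,0,0,0.03],[0,0,0,0],[0,0,0,0]],
  ],
)

```text
t: 10.75
tcp_pos: [0.4965, -0.132, 0.0653]
tool_rot: [0.065, 0.703, -0.065, 0.706]
force: [2.2, 1.5, 7.5]
finger_gap: 0.099
```

```bash
python3 st.py
```

```text
t 10.75 tcp [ 496.51 -132.02   65.25] az 1.3871 F [2.18 1.46 7.51] T [ 0.265 -0.29  -0.033] q6 -0.2959 tau6 0.0087 gap 0.099
```

arm_command(
  series=[
    [[0,0,0,0.025],[0,0,0,0.025],[0,0,0,0],[0,0,0,0]],
  ],
)

```text
t: 11.15
tcp_pos: [0.4967, -0.1321, 0.0653]
tool_rot: [0.082, 0.701, -0.083, 0.704]
force: [3.4, 3.6, 6.9]
finger_gap: 0.095
```

```bash
python3 st.py
```

```text
t 11.15 tcp [ 496.65 -132.07   65.26] az 1.3374 F [3.4  3.6  6.88] T [ 0.309 -0.348  0.098] q6 -0.2461 tau6 0.0755 gap 0.095
```

arm_command(
  series=[
    [[0,0,0,0.02],[0,0,0,0.02],[0,0,0,0],[0,0,0,0]],
  ],
)

```text
t: 11.55
tcp_pos: [0.4967, -0.1321, 0.0652]
tool_rot: [0.096, 0.699, -0.096, 0.702]
force: [1.8, 1.6, 5.1]
finger_gap: 0.09
```

```bash
python3 st.py
```

```text
t 11.55 tcp [ 496.74 -132.11   65.25] az 1.2979 F [1.81 1.55 5.07] T [ 0.308 -0.394  0.145] q6 -0.2064 tau6 0.1665 gap 0.09
```

arm_command(
  series=[
    [[0,0,0,0.015],[0,0,0,0.01],[0,0,0,0],[0,0,0,0],[0,0,0,0]],
  ],
)

```text
t: 12.05
tcp_pos: [0.4969, -0.1322, 0.0653]
tool_rot: [0.104, 0.698, -0.105, 0.701]
force: [2.7, 1.9, 6.2]
finger_gap: 0.094
```

```bash
python3 st.py
```

```text
t 12.05 tcp [ 496.85 -132.17   65.31] az 1.2733 F [2.68 1.95 6.22] T [ 0.349 -0.324  0.223] q6 -0.1817 tau6 0.2383 gap 0.094
```

The torque has climbed to about 0.2 N m above running, so the screw is bottomed. Contact began at azimuth ≈1.37, so I'm backing off to ≈2.93.

arm_command(
  series=[
    [[0,0,0,-0.08],[0,0,0,-0.08],[0,0,0,-0.08],[0,0,0,-0.08],[0,0,0,-0.08],[0,0,0,-0.08],[0,0,0,-0.08],[0,0,0,-0.08],[0,0,0,-0.08],[0,0,0,-0.08]],
  ],
)

```text
t: 13.05
tcp_pos: [0.4954, -0.1321, 0.0651]
tool_rot: [-0.177, 0.684, 0.176, 0.685]
force: [0.3, 0.4, 6.2]
finger_gap: 0.095
```

```bash
python3 st.py
```

```text
t 13.05 tcp [ 495.45 -132.05   65.06] az 2.0758 F [0.27 0.43 6.22] T [-0.028  0.076 -0.062] q6 -0.984 tau6 0.4909 gap 0.095
```

arm_command(
  series=[
    [[0,0,0,-0.1],[0,0,0,-0.1],[0,0,0,-0.1],[0,0,0,-0.1],[0,0,0,-0.1],[0,0,0,-0.1],[0,0,0,-0.1],[0,0,0,-0.1],[0,0,0,-0.06],[0,0,0,0]],
  ],
)

```text
t: 14.05
tcp_pos: [0.4947, -0.1323, 0.0649]
tool_rot: [-0.446, 0.549, 0.445, 0.549]
force: [-2.1, -2.0, 7.0]
finger_gap: 0.092
```

```bash
python3 st.py
```

```text
t 14.05 tcp [ 494.7  -132.3    64.92] az 2.9342 F [-2.1  -2.01  7.  ] T [-0.336  0.282  0.048] q6 -1.8419 tau6 -0.1495 gap 0.092
```

arm_command(
  series=[
    [[0,0,0,0],[0,0,0,0],[0,0,0,0],[0,0,0,0],[0,0,0,0],[-10,0,0,0],[-20,0,0,0],[-20,0,0,0],[-20,0,0,0],[0,0,0,-0.149]],
  ],
  jaw=35,
)

```text
t: 15.05
tcp_pos: [0.4964, -0.1326, 0.1375]
tool_rot: [-0.488, 0.513, 0.484, 0.515]
force: [0.3, -0.3, -0.1]
finger_gap: 0.349
```

```bash
python3 st.py; python3 - <<'E'
from h import *
q=[-0.45465893,0.5416133,0.45436057,0.54175342]; s=dict(tcp_pos=np.array([.4915,-.1322,.1217]),tool_rot=q)
g=lambda x,y,z:at('wrist',160+(x+.5)/4-.5,170+(y+.5)/4-.5,z,s)
gy=np.array([.058,.9983,0]);gx=np.array([.9983,-.058,0]); k=np.array([.4955,-.1322,0])
for n,x,y,z in(('rest top outer a',255,290,.052),('rest outer b',275,415,.052),('rest low',252,240,.045),('jaw face',525,290,.05),('fixed',755,215,.05),('fixed low',775,360,.05),('hole',356,340,.045)):
    P=g(x,y,z); print(n,P.round(4),'gauge rel key x,y',((P-k)@gx).round(4),((P-k)@gy).round(4))
E
```

```text
t 15.05 tcp [ 496.44 -132.57  137.46] az 3.0856 F [ 0.27 -0.34 -0.12] T [ 0.008 -0.048  0.051] q6 -1.9936 tau6 1.4292 gap 0.349
rest top outer a [ 0.5174 -0.163   0.052 ] gauge rel key x,y 0.0237 -0.0295
rest outer b [ 0.5467 -0.1647  0.052 ] gauge rel key x,y 0.053 -0.0295
rest low [ 0.5091 -0.1627  0.045 ] gauge rel key x,y 0.0154 -0.0297
jaw face [ 0.5281 -0.1079  0.05  ] gauge rel key x,y 0.0311 0.0262
fixed [ 0.5197 -0.0591  0.05  ] gauge rel key x,y 0.0199 0.0744
fixed low [ 0.5534 -0.0577  0.05  ] gauge rel key x,y 0.0535 0.0777
hole [ 0.5359 -0.1453  0.045 ] gauge rel key x,y 0.041 -0.0107
```

arm_command(
  series=[
    [[0,-10,-21,0],[0,-10,-20,0],[0,-9,-21,0],[0,0,0,0],[0,0,0,0],[20,0,0,0],[20,0,0,0],[20,0,0,0],[0,0,0,0],[0,0,0,0]],
  ],
  jaw=0,
)

```text
t: 16.05
tcp_pos: [0.5193, -0.1943, 0.0744]
tool_rot: [-0.484, 0.515, 0.486, 0.514]
force: [0.3, -0.3, 0.7]
finger_gap: 0.001
```

```bash
python3 st.py; python3 - <<'E'
from h import *
a=save('wrist','w4.png'); cv2.imwrite('pics/w4b.png',cv2.resize(a[:,:,::-1],(800,600),interpolation=cv2.INTER_CUBIC))
E
```

```text
t 16.05 tcp [ 519.29 -194.3    74.41] az 3.0826 F [ 0.26 -0.32  0.7 ] T [ 0.008 -0.036 -0.062] q6 -2.0716 tau6 0.0012 gap 0.001
```

View pics/w4b.png

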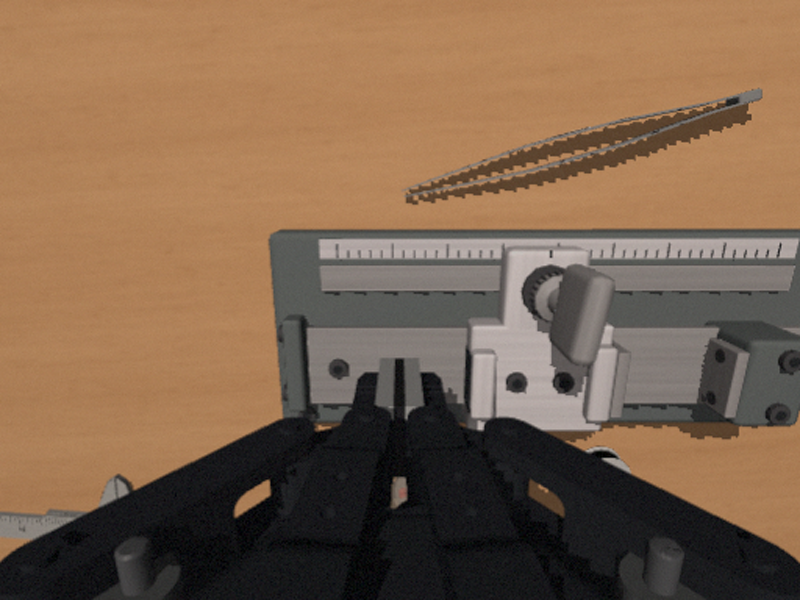

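The wrist view shows the closed fingers over the way at (400,380), the finger rest's outer face at x≈470 and the fixed jaw face at x≈710. The path is clear and square, so I'm lowering and approaching the pad.

arm_command(
  series=[
    [[12,-3,0,0],[12,0,0,0],[10,0,0,0],[0,0,0,0],[0,0,3,0],[0,0,3,0],[0,0,3,0],[0,0,2,0],[0,0,0,0]],
  ],
)

```text
t: 17.0
tcp_pos: [0.5237, -0.1842, 0.0406]
tool_rot: [-0.485, 0.515, 0.485, 0.515]
force: [-0.3, 0.6, -0.2]
finger_gap: -0.001
```

```bash
python3 st.py
```

```text
t 17.0 tcp [ 523.67 -184.2    40.6 ] az 3.0824 F [-0.29  0.6  -0.16] T [-0.034  0.019 -0.002] q6 -2.0512 tau6 0.0126 gap -0.001
```

arm_command(
  series=[
    [[0,0,1.5,0],[0,0,1.5,0],[0,0,1.5,0],[0,0,1.5,0],[0,0,1.5,0],[0,0,1.5,0],[0,0,1.5,0],[0,0,1.5,0]],
  ],
)

```text
t: 17.8
tcp_pos: [0.5243, -0.1728, 0.0403]
tool_rot: [-0.485, 0.515, 0.485, 0.515]
force: [-0.8, -2.3, -0.0]
finger_gap: 0.003
```

```bash
python3 st.py
```

```text
t 17.8 tcp [ 524.35 -172.79   40.35] az 3.0818 F [-0.8  -2.31 -0.04] T [-0.369  0.129 -0.044] q6 -2.0314 tau6 -0.0105 gap 0.003
```

arm_command(
  series=[
    [[0,0,2,0],[0,0,2,0],[0,0,2,0],[0,0,2,0],[0,0,2,0],[0,0,2,0],[0,0,2,0],[0,0,2,0],[0,0,2,0],[0,0,2,0]],
  ],
)

```text
t: 18.8
tcp_pos: [0.5255, -0.1525, 0.0403]
tool_rot: [-0.485, 0.515, 0.485, 0.515]
force: [-0.4, -2.8, 0.3]
finger_gap: 0.001
```

arm_command(
  series=[
    [[0,0,2,0],[0,0,2,0],[0,0,2,0],[0,0,2,0],[0,0,2,0],[0,0,1,0],[0,0,1,0]],
  ],
)

```text
t: 19.5
tcp_pos: [0.5262, -0.1406, 0.0403]
tool_rot: [-0.485, 0.515, 0.485, 0.515]
force: [-1.6, -2.6, -0.2]
finger_gap: 0.0
```

```bash
python3 st.py;python3 - <<'E'
from h import *
a=save('wrist','w5.png'); cv2.imwrite('pics/c5.png',cv2.resize(a[150:290,240:512,::-1],None,fx=2.9,fy=2.9,interpolation=cv2.INTER_CUBIC))
E
```

```text
t 19.5 tcp [ 526.17 -140.55   40.3 ] az 3.0819 F [-1.57 -2.61 -0.23] T [-0.339  0.081  0.032] q6 -1.9773 tau6 -0.0056 gap 0.0
```

View pics/c5.png

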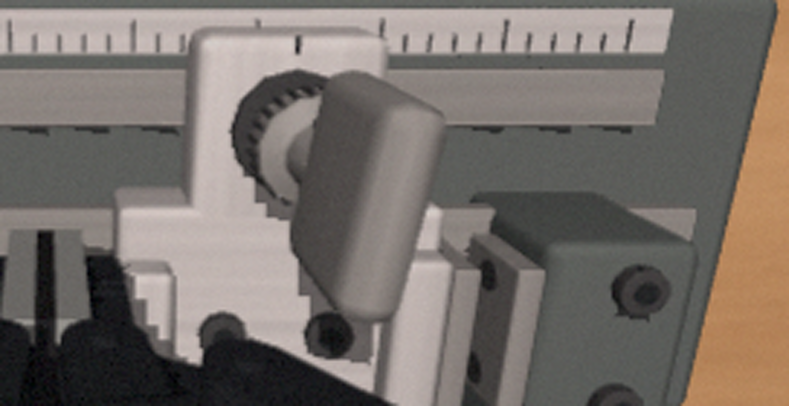

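The jaws are still about 8 to 12 mm apart (moving face near x≈478, fixed plate's top edge x≈520), and drag is about 2.7 N. I'm slowing down.

arm_command(
  series=[
    [[0,0,1,0],[0,0,1,0],[0,0,1,0],[0,0,1,0],[0,0,0.5,0],[0,0,0.5,0]],
  ],
)

```text
t: 20.15
tcp_pos: [0.5265, -0.1356, 0.0403]
tool_rot: [-0.485, 0.515, 0.485, 0.515]
force: [-0.4, -2.1, -0.5]
finger_gap: -0.001
```

arm_command(
  series=[
    [[0,0,0.5,0],[0,0,0.5,0],[0,0,0.5,0],[0,0,0.5,0]],
  ],
)

```text
t: 20.55
tcp_pos: [0.5266, -0.1339, 0.0403]
tool_rot: [-0.485, 0.515, 0.485, 0.515]
force: [-1.6, -4.3, -0.1]
finger_gap: -0.001
```

```bash
python3 st.py
```

```text
t 20.55 tcp [ 526.6  -133.92   40.32] az 3.0822 F [-1.6  -4.26 -0.08] T [-0.693  0.218  0.084] q6 -1.9653 tau6 0.0067 gap -0.001
```

arm_command(
  series=[
    [[0,0,0.4,0],[0,0,0.4,0],[0,0,0,0]],
  ],
)

```text
t: 20.85
tcp_pos: [0.5267, -0.1338, 0.0404]
tool_rot: [-0.485, 0.515, 0.485, 0.514]
force: [-1.2, -6.3, 0.7]
finger_gap: -0.002
```

```bash
python3 st.py
```

```text
t 20.85 tcp [ 526.71 -133.84   40.35] az 3.0825 F [-1.2  -6.3   0.69] T [-0.943  0.344  0.028] q6 -1.964 tau6 0.0191 gap -0.002
```

The head has stopped against the jaw with light force. I'm backing away and checking.

arm_command(
  series=[
    [[0,0,0,0],[0,0,-1,0],[0,0,-3,0],[0,0,-10,0],[0,0,-10,0],[-30,0,0,0],[-30,0,0,0],[-30,0,20,0],[-10,0,25,0],[0,0,0,0]],
  ],
)

```text
t: 21.85
tcp_pos: [0.5286, -0.1106, 0.1423]
tool_rot: [-0.486, 0.514, 0.484, 0.515]
force: [-0.8, -0.5, -1.0]
finger_gap: -0.002
```

```bash
python3 st.py;python3 - <<'E'
from h import *
a=save('wrist','w6.png'); cv2.imwrite('pics/c6.png',cv2.resize(a[110:290,200:460,::-1],None,fx=3,fy=3,interpolation=cv2.INTER_CUBIC))
E
```

```text
t 21.85 tcp [ 528.56 -110.63  142.27] az 3.0836 F [-0.76 -0.47 -0.98] T [ 0.089  0.021 -0.022] q6 -1.9274 tau6 0.1413 gap -0.002
```

View pics/c6.png

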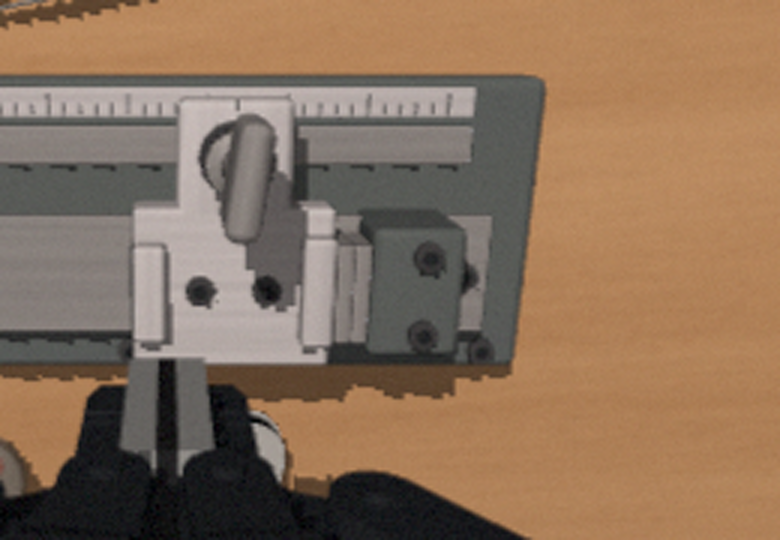

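The jaw plates meet at x≈350 with no gap. The key leans about 9° from the tool axis, as left. A last numeric check, then hand-in.

```bash
python3 - <<'E'
from h import *
g=lambda x,y,z:at('wrist',200+(x+.5)/3-.5,110+(y+.5)/3-.5,z)
a,b=g(271,140,.09),g(257,225,.09); d=a-b; print('key az right edge',np.arctan2(d[1],d[0]))
print('sign',ticket.sign_off())
E
```

```text
key az right edge 2.953907237412875
the job is handed in; nothing more can be done
sign None
```

The job is done and handed in at about 22 s; the sign-off reports no verdict.

- **Gib screw, in:** I gripped the key from above and turned it clockwise about 1.6 rad until it bottomed. I stopped at a felt torque of about 0.2 N m above running, which is over the 0.1 that counts as bottomed and under the 0.4 that spoils it.
- **Gib screw, out:** I backed it off to about 90° from where the stop was first felt. The last wrist image puts the key at azimuth 2.954 rad. I had released it at 2.934 rad, so it stayed where it was set.
- **Head:** I pushed it on the finger rest. It ran with about 2.5 N of drag and slid about 42 mm until it stopped dead against the fixed jaw, at about 6 N total push. The last picture shows the jaw plates touching.
- **Surroundings:** The arm stands clear at TCP height 0.142 m. I never went near the tweezers, loupe, jar or caliper, but I took no closing picture of all four.

**Measurements that disagreed:**
- The top and wrist cameras differed by about 6 mm in x on the key's position. I settled it by going closer before gripping.
- The jaw gap measured about 48 to 51 mm from the images, but the head moved about 42 mm before stopping. It was inside the expected 27 to 67 mm.

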